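Vacuum-seal a tub of sweets

ROBOT

A 6-joint arm with a two-finger parallel gripper is mounted at the origin on the work surface. World frame = base frame: x ahead of the robot, y to its left, z up, the work surface at z = 0. Lengths are in m, angles in rad, forces in N, time in s.
With the tool pointing down it reaches from about 0.325 to 0.775 m from the base axis. Payload 9.3 kg.
Tool frame: the origin (TCP) lies between the finger pads; the fingertips stand r.nose_length ahead of it and the grasp point (between the pads) lies 11 mm behind it (r.nose_length is the distance from the TCP to the fingertips, in m); z points along the fingers, y is the line along which they close (so a half turn about z gives the same grasp; the last joint's range is limited). The gripper opens to 85 mm and grips with 20 to 120 N. Pads are 22 mm wide; open, the fingers measure 114 mm over their backs; the gripper's body (76 mm by 85 mm) begins 54 mm behind the grasp point. The pads swing forward as they close: fully open they stand 13 mm farther back than shut.
Start: joints at [-1.447, 0.259, 0.021, 1.334, 0, 1.418], TCP at [0.15, -0.529, 0.239] pointing down, gripper open.
Joint ranges: [-3.04, 3.04], [-0.91, 1.82], [-1.04, 1.36], [-1.92, 1.95], [-1.52, 1.45], [-3.14, 3.14]. Speed limits (rad/s): [2.22, 2.22, 2.79, 3.14, 3.14, 3.14].

INTERFACE

Orientations are given as [roll, pitch, yaw] about the fixed x, y, z axes, in that order (R = Rz(yaw) Ry(pitch) Rx(roll)).
In Python, from workcell import r, viewer, job gives the robot as it stands.
- The arm moves only by the tool send_rows, never from a script. Its argument "steps" is one flat list of numbers, 5 for each row, row after row: the shift along the world's x, y, z in cm, then the turn about the world's z in rad, then the closure, from -1 (fully open) to 1 (shut). A call has 1 to 10 rows; each row is the pose to reach, as a shift and turn from the pose commanded when the call began; what a row does not reach only later rows make up. A row lasts 1/10 s, in which the tool goes at most 50 mm and 8.59 degrees, less where a joint would pass 70% of its speed; a pose out of reach is approached as far as the arm can. A call with a gripper value outside its range is refused whole. The fingers move at their own pace and stop on an object; the grip force is fixed at half the most. Time passes only in rows, so rows that repeat a pose let the fingers close. It gives the time, the measured TCP pose, the force, the opening and the grip force at its end, in the units of the state.
- r.get_obs(): the state, without advancing time (a new reading comes with each control period).
- viewer.capture(name): name is "scene" or "side" or "wrist"; returns (picture, depth): 420x560x3 uint8, red, green, blue; 420x560 float32, m along the optical axis (not along the pixel's ray), 0 where there is no reading.
- viewer.calibration(name): a dict with "vfov" (degrees; the focal length in pixels is half the picture's height over the tangent of half this angle, whatever the lens; pixels are square), "cx", "cy" (the principal point, pixels), "eye" and "rotation" of the camera in the world; the wrist camera has in their place "tool_from_camera" (4x4, takes a point from camera to tool coordinates, whose origin is the TCP and whose axes are the flange's). Camera axes: x right, y up, looking along -z (the intrinsics and any distortion apply to the point x, -y, -z); pixel columns grow to the right and rows downward; lengths in m; the calibration is good to about 2 mm. The wrist camera is an equidistant fisheye: a pixel r from the principal point sees the ray r / f radians off the axis. A picture is of the moment at which its call begins: read the wrist's pose just before it. calibration takes no time and is no camera call.
- job.hand_in(): hands the job in; it is judged then, once.
The state is a dict: "time": time; "joint_pos": joint angles; "joint_velocities": joint speeds; "joint_torque": joint torques, N m; "eef_pos": TCP position; "tool_rot": TCP orientation; "force": force on the tool from outside, world axes, zero at the start; "wrist_torque": the same for the moment, N m; "grip_width": finger opening in m; "grip_force": force on a finger pad.
Only numpy, scipy, OpenCV 4.12 (cv2) and the standard library are available. Lean on these libraries where they do the work, as an engineer would, in place of code of your own. Each camera call takes 0.05 s, during which the arm holds its last target. There are 200 camera calls.

TASK

Vacuum-seal the tub of sweets: press its loose lid straight down until it snaps flush and level on the tub's rim, and then press the pump's spring-return lever down past its first two notches to the third, the lowest, and keep it held there with the fingertips. The program finishes while the lever is still held down at the third notch. Leave the jar, the tin and the scoop alone.

Things in the scene. Friction and masses are not known exactly. Their poses are not given: they have to be found in the camera images.
- lid: Loose round white lid, 53 mm radius, in the tub's mouth, about 8 mm proud of the rim at the start. Origin: centre of its flange's underside; z up. Flange 5 mm thick; a flat-topped central boss, 18 mm radius, rises to 17 mm above the origin; a tapered plug reaches 14 mm below it. Pressing on the boss with about 6 to 15 N pushes the plug past six sprung seal beads; it then snaps in.
- tub_rim (a point): Centre of the tub's rim, in the rim's plane, 115 mm above the counter. The lid is seated when its origin lies here, level. The clear tub of sweets is 50 mm in outer radius and 95 mm tall; it is locked in a grey round dock plate (68 mm radius, 20 mm thick) fixed to the counter.
- lever_top (a point): Point on the flat top of the pump's black lever tab, 27 mm out from the pump's face, 18 mm from the tab's free end, on its midline. x points horizontally out of the pump along the tab, y across it, z up. Tab 40 mm wide, 40 mm long, 10 mm thick; its top is 112 mm above the counter when up. Nothing stands above it.
- lever (a joint): How far the tab is pressed straight down, in m: 0 up, first notch 0.014, second 0.028, third 0.042, end stop 0.0435. A spring pushes it up with 3.3 N at the top to 10.5 N at the third notch; entering a notch takes up to about 3 N more. No notch keeps it: let go, it returns to 0.
- jar: Bystander: closed glass sweet jar with a wooden cap, 33 mm radius, 120 mm tall, loose; origin under its centre.
- tin: Bystander: plain aluminium tin, 36 mm radius, 75 mm tall, loose; origin under its centre.
- scoop: Bystander: spoon-shaped scoop 200 mm long with a wooden handle, lying on the counter along its x axis; origin under its middle.
- pump: Steel box 110 x 110 mm, 125 mm high, fixed to the counter; origin under its centre, +x towards its lever face. Tub and pump stand left and right of each other in either order. Black bars beside the lever's slot show where the tab's top stands at rest (short bars) and at the three notches.

How it is judged:
By the outcome, as a careful person would: the job done as asked, in the order asked, and still so for the second after the job is handed in, while the arm keeps its last pose, push and grip.
It also fails if it takes over 48 s, if anything falls off the work surface, if the arm or the gripper's body presses on something with over 40 N, if the wrist force passes 120 N, or if a joint passes its speed limit or range.

## Working session

There is one attempt and no reset: what is moved stays moved. The work goes in short steps, Python scripts to look and compute and a tool call to move; the robot and the scene stay as the last step left them, time stands still between calls to the robot, and variables do not carry over. Pictures are saved under pics/ and viewed, at most 10 in all, crops included, and the job is handed in when it is done.

Besides the shell and the picture viewer there is one more tool, called in YAML: its name, and indented under it one key for each argument. send_rows: Moves the arm, as the interface text tells. Its arguments: {"type":"object","properties":{"steps":{"type":"array"}},"required":["steps"]}

```bash
mkdir -p pics; cat > h.py <<'E'
import numpy as np, cv2
from workcell import r, viewer, job
def ray(name,u,v):
    c=viewer.calibration(name); f=210/np.tan(np.radians(c["vfov"])/2)
    return np.array(c["eye"]), np.array(c["rotation"])@np.array([(u-c["cx"])/f,-(v-c["cy"])/f,-1])
def cloud(name,d):
    v,u=np.mgrid[:420,:560]; c=viewer.calibration(name); f=210/np.tan(np.radians(c["vfov"])/2)
    p=np.stack([(u-c["cx"])/f*d,-(v-c["cy"])/f*d,-d],-1)
    return p@np.array(c["rotation"]).T+np.array(c["eye"])
E
python3 - <<'E'
from h import *
o=r.get_obs(); print({k:np.round(v,3) for k,v in o.items()}, r.nose_length)
for n in("scene","side"):
    p,d=viewer.capture(n); np.savez(n,p=p,d=d); cv2.imwrite(f"pics/{n}0.png",p[...,::-1]); print(n,viewer.calibration(n))
a=cv2.imread("pics/scene0.png");b=cv2.imread("pics/side0.png")
E
```

```text
{'time': np.float64(0.0), 'joint_pos': array([-1.447,  0.259,  0.021,  1.334,  0.   ,  1.418]), 'joint_velocities': array([-0.001,  0.001,  0.001,  0.   ,  0.   , -0.001]), 'joint_torque': array([-1.0000e-03, -5.5564e+01,  3.4453e+01,  1.4000e-02, -0.0000e+00,
       -0.0000e+00]), 'eef_pos': array([ 0.15 , -0.529,  0.239]), 'tool_rot': array([-3.14 , -0.   ,  0.277]), 'force': array([0.222, 0.72 , 0.665]), 'wrist_torque': array([ 0.004, -0.003, -0.016]), 'grip_force': np.float64(0.0), 'grip_width': np.float64(0.085)} 0.008
scene {'vfov': 44.82579431132905, 'cx': 279.2632668333329, 'cy': 210.83360494854463, 'eye': array([ 1.26840765, -0.34814221,  1.20079985]), 'rotation': array([0.56792567, 0.01048778, 1.2073311 ])}
side {'vfov': 56.78454362499505, 'cx': 278.9028651324236, 'cy': 206.87602264627228, 'eye': array([0.38646727, 0.61943374, 0.69079925]), 'rotation': array([ 0.89644601, -0.01052512, -2.88619932])}
```

View pics/scene0.png

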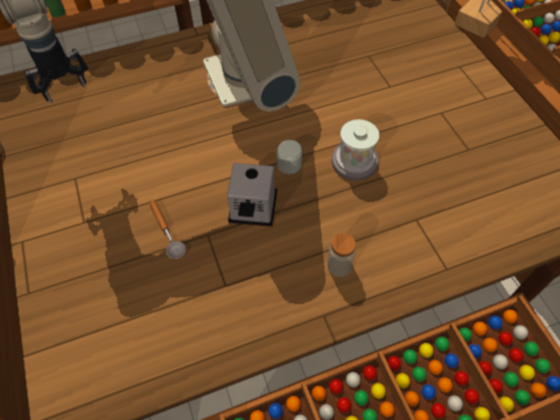

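View pics/side0.png

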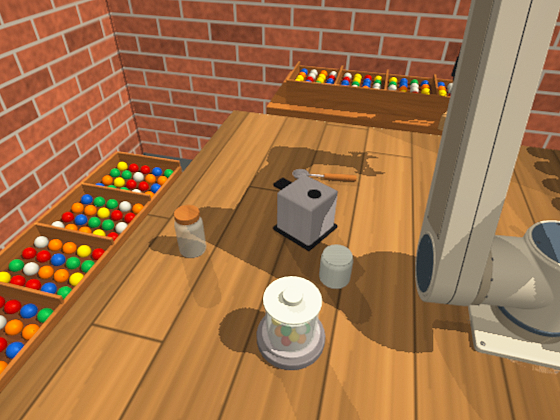

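The scene view shows the lid boss at about (360,128), the pump top at (252,180), the lever tab at (247,209), and the jar, tin and scoop. The side view shows the boss at (293,296), the lever at (281,184) and the pump top at (307,195).

```bash
sed -i 's/np.array(c\["rotation"\])/Rotation.from_euler("xyz",c["rotation"]).as_matrix()/; 1a from scipy.spatial.transform import Rotation' h.py
cat >> h.py <<'E'
def onplane(n,u,v,z):
    e,d=ray(n,u,v); return e+d*(z-e[2])/d[2]
E
python3 - <<'E'
from h import *
for n in("scene","side"):
    f=np.load(n+".npz"); p=f["p"].astype(int); P=cloud(n,f["d"]); z=P[...,2]; hs=cv2.cvtColor(f["p"],cv2.COLOR_RGB2HSV)
    print(n,"table z",np.round(np.median(z[350:,100:200]),4))
    boss={"scene":(360,128),"side":(293,296)}[n]; lev={"scene":(247,209),"side":(281,184)}[n]; pt={"scene":(252,190),"side":(307,195)}[n]
    vv,uu=np.mgrid[:420,:560]
    m=(np.hypot(uu-boss[0],vv-boss[1])<45)&(z>.110)&(z<.16)&(hs[...,1]<60)
    q=P[m]; print("lid",len(q),q.mean(0).round(4),np.percentile(q,[2,50,98],axis=0).round(4).tolist())
    b=q[q[:,2]>.1345]; print("boss",len(b),b.mean(0).round(4),cv2.minEnclosingCircle(b[:,:2].astype(np.float32)))
    m=(np.hypot(uu-lev[0],vv-lev[1])<18)&(p.max(-1)<60)&(z>.10)&(z<.122)
    q=P[m]; print("lever",len(q),q.mean(0).round(4)); 
    if len(q)>4: print(cv2.minAreaRect(q[:,:2].astype(np.float32)))
    m=(np.hypot(uu-pt[0],vv-pt[1])<50)&(z>.12)&(z<.131)
    q=P[m]; 
    if len(q)>4:print("pump",len(q),q.mean(0).round(4),cv2.minAreaRect(q[:,:2].astype(np.float32)))
    for nm,px in dict(jar={"scene":(343,243),"side":(187,214)},tin={"scene":(290,148),"side":(336,252)}).items(): print(nm,P[px[n][1],px[n][0]].round(3))
E
```

```text
scene table z 0.003
lid 955 [0.475  0.1767 0.1317] [[0.424, 0.1316, 0.113], [0.4774, 0.1757, 0.1317], [0.5183, 0.2263, 0.1454]]
boss 181 [0.4721 0.18   0.1403] ((0.47281143069267273, 0.1781674027442932), 0.051300689578056335)
lever 231 [ 0.5803 -0.188   0.115 ]
((0.5775008201599121, -0.1870354413986206), (0.04050212725996971, 0.045397862792015076), 62.4281120300293)
pump 1267 [ 0.5141 -0.1529  0.1275] ((0.5272822380065918, -0.16132058203220367), (0.10962133854627609, 0.15501786768436432), 62.26941680908203)
jar [ 0.762 -0.003  0.12 ]
tin [ 0.41  -0.002  0.081]
side table z -0.0008
lid 2322 [0.4685 0.1899 0.1282] [[0.4234, 0.1376, 0.1127], [0.4675, 0.1927, 0.1276], [0.5166, 0.2325, 0.1403]]
boss 280 [0.4704 0.1851 0.1391] ((0.47109779715538025, 0.1833462417125702), 0.01846451498568058)
lever 118 [ 0.5821 -0.1808  0.1107]
((0.5768243074417114, -0.18168415129184723), (0.03790612518787384, 0.04196827486157417), 72.34951782226562)
pump 1172 [ 0.5077 -0.1422  0.1244] ((0.509346067905426, -0.1477639079093933), (0.11039842665195465, 0.11105774343013763), 62.385162353515625)
jar [0.759 0.006 0.118]
tin [ 0.412 -0.006  0.075]
```

Both views agree: lid at about (0.471, 0.182), pump at (0.510, -0.150) facing -27.6°, so lever_top is about (0.583, -0.188). I'll shut the fingers and move over the lid, with the tool turned to suit the lever (yaw 2.66).

send_rows:
  steps: [30,28,2,1.4,1,30,28,2,1.4,1,30,28,2,1.4,1,30,28,2,1.4,1,30,28,2,1.4,1,30,28,2,1.4,1,30,28,2,1.4,1,30,28,2,1.4,1,30,28,2,1.4,1,30,28,2,1.4,1]

```text
time: 1.1
eef_pos: [0.4517, -0.2471, 0.2589]
tool_rot: [-3.141, -0.001, 1.686]
force: [0.2, -0.3, 0.0]
grip_width: -0.0002
grip_force: 0.0
```

send_rows:
  steps: [2,43,-2,0.98,1,2,43,-2,0.98,1,2,43,-2,0.98,1,2,43,-2,0.98,1,2,43,-2,0.98,1,2,43,-2,0.98,1,2,43,-2,0.98,1,2,43,-2,0.98,1,2,43,-2,0.98,1,2,43,-2,0.98,1]

```text
time: 2.1
eef_pos: [0.4698, 0.1842, 0.2386]
tool_rot: [-3.141, -0.001, 2.661]
force: [0.0, -0.5, 0.3]
grip_width: 0.0002
grip_force: 0.0
```

```bash
python3 - <<'E'
from h import *
o=r.get_obs(); print({k:np.round(v,3) for k,v in o.items() if k!="joint_torque"})
p,d=viewer.capture("wrist"); np.savez("w1",p=p,d=d,e=o["eef_pos"],t=o["tool_rot"]); cv2.imwrite("pics/w1.png",p[...,::-1]); print(viewer.calibration("wrist"))
E
```

```text
{'time': np.float64(2.1), 'joint_pos': array([ 2.070e-01,  1.820e-01, -8.200e-02,  1.308e+00,  1.000e-03,
        6.870e-01]), 'joint_velocities': array([-0.063, -0.02 , -0.02 ,  0.007, -0.024, -0.064]), 'eef_pos': array([0.47 , 0.184, 0.239]), 'tool_rot': array([-3.141e+00, -1.000e-03,  2.661e+00]), 'force': array([ 0.001, -0.481,  0.299]), 'wrist_torque': array([-0.008, -0.007,  0.002]), 'grip_force': np.float64(0.0), 'grip_width': np.float64(0.0)}
{'vfov': 65.70646984690485, 'cx': 277.9209537584907, 'cy': 200.16303964585626, 'tool_from_camera': array([[-1.97700474e-04,  9.48738970e-01,  3.16060639e-01,
         8.06466450e-02],
       [ 9.99999954e-01,  2.59887365e-04, -1.54605794e-04,
        -1.29452175e-05],
       [-2.28820709e-04,  3.16060594e-01, -9.48738978e-01,
        -1.33734683e-01],
       [ 0.00000000e+00,  0.00000000e+00,  0.00000000e+00,
         1.00000000e+00]])}
```

View pics/w1.png

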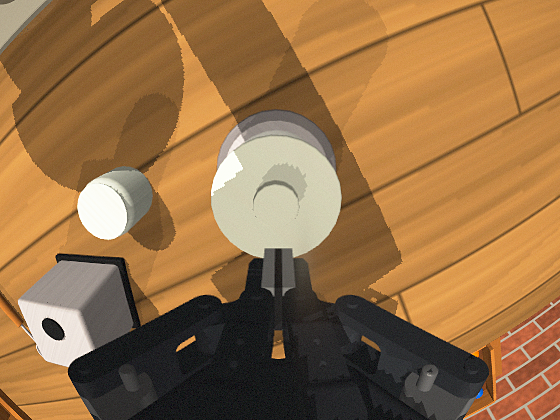

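The wrist view shows the lid as a disc centred near (276,198), with the boss near (276,203). The tub isn't disturbed, and the fingertips are at the bottom centre.

```bash
cat >> h.py <<'E'
def wplane(f,u,v,z):
    c=viewer.calibration("wrist"); fl=210/np.tan(np.radians(c["vfov"])/2)
    x,y=u-c["cx"],v-c["cy"]; rr=np.hypot(x,y)+1e-9; t=rr/fl
    d=np.array([np.sin(t)*x/rr,-np.sin(t)*y/rr,-np.cos(t)])
    T=c["tool_from_camera"]; R=Rotation.from_euler("xyz",f["t"]).as_matrix()
    e=R@T[:3,3]+f["e"]; d=R@T[:3,:3]@d
    return e+d*(z-e[2])/d[2]
E
python3 - <<'E'
from h import *
f=np.load("w1.npz")
E4=np.array([wplane(f,u,v,.126) for u,v in [(211,193),(341,193),(276,136),(229,152),(323,152)]])
from scipy.optimize import least_squares
s=least_squares(lambda q:np.hypot(*(E4[:,:2]-q[:2]).T)-q[2],[.47,.18,.053]); print(s.x,s.fun)
B=[wplane(f,u,v,.140) for u,v in [(253,203),(299,203),(276,181)]]; print(np.round(B,4), (B[0]+B[1])/2)
hs=f["p"].astype(int); d=f["d"]; print(d[203,276],d[160,276])
E
```

```text
[0.47056506 0.18207588 0.05286188] [-0.00022714 -0.00026328 -0.00114631  0.00079107  0.00084566]
[[0.4601 0.168  0.14  ]
 [0.4762 0.1989 0.14  ]
 [0.4529 0.1915 0.14  ]] [0.46811111 0.18347601 0.14      ]
0.24663255 0.24830107
```

send_rows:
  steps: [0,0.1,-3,0,1,0,0.1,-6,0,1,0,0.1,-8,0,1,0,0.1,-8.4,0,1,0,0.1,-8.6,0,1,0,0.1,-8.8,0,1,0,0.1,-9.0,0,1,0,0.1,-9.1,0,1,0,0.1,-9.2,0,1,0,0.1,-9.2,0,1]

```text
time: 3.15
eef_pos: [0.4705, 0.1819, 0.1476]
tool_rot: [3.141, 0.001, 2.657]
force: [0.0, -0.6, 2.0]
grip_width: 0.0001
grip_force: 0.9
```

Contact at the expected height. Pressing slowly.

send_rows:
  steps: [0,0,-0.1,0,1,0,0,-0.2,0,1,0,0,-0.3,0,1,0,0,-0.4,0,1,0,0,-0.4,0,1]

```text
time: 3.65
eef_pos: [0.4703, 0.182, 0.1431]
tool_rot: [3.142, -0.0, 2.657]
force: [0.2, 0.6, 0.2]
grip_width: -0.0001
grip_force: 0.1
```

send_rows:
  steps: [0,0,-0.1,0,1,0,0,-0.2,0,1,0,0,-0.3,0,1,0,0,-0.4,0,1,0,0,-0.4,0,1]

```text
time: 4.15
eef_pos: [0.4701, 0.1819, 0.14]
tool_rot: [3.141, 0.0, 2.657]
force: [-2.8, -0.8, 10.3]
grip_width: 0.0001
grip_force: 5.3
```

send_rows:
  steps: [0,0,-0.05,0,1,0,0,-0.1,0,1,0,0,-0.15,0,1,0,0,-0.15,0,1]

```text
time: 4.55
eef_pos: [0.4702, 0.1819, 0.1399]
tool_rot: [3.14, 0.002, 2.657]
force: [-9.5, -1.8, 25.6]
grip_width: 0.0
grip_force: 12.6
```

It stops firm at the seated height, at 25 N. Retreating to check.

send_rows:
  steps: [0,0,0.3,0,1,0,0,2,0,1,0,0,6,0,1,0,0,10,0,1,0,0,10,0,1,0,-10,10,0,1,0,-10,10,0,1,0,-10,10,0,1,0,-10,10,0,1]

```text
time: 5.45
eef_pos: [0.4702, 0.0808, 0.2373]
tool_rot: [-3.141, -0.001, 2.654]
force: [0.8, -0.3, -0.2]
grip_width: 0.0002
grip_force: 0.0
```

```bash
python3 - <<'E'
from h import *
p,d=viewer.capture("side"); g=np.load("side.npz")
vv,uu=np.mgrid[:420,:560]
out=[]
for P,D in((g["p"],g["d"]),(p,d)):
    Q=cloud("side",D); m=(np.hypot(Q[...,0]-.4705,Q[...,1]-.182)<.048)&(np.hypot(Q[...,0]-.4705,Q[...,1]-.182)>.024)&(Q[...,2]>.10)
    q=Q[m]; A=np.c_[q[:,0]-.4705,q[:,1]-.182,np.ones(len(q))]; print(len(q),np.linalg.lstsq(A,q[:,2],rcond=None)[0].round(4))
    out.append(cv2.resize(P[265:375,240:350],None,fx=3.6,fy=3.6,interpolation=cv2.INTER_CUBIC))
cv2.imwrite("pics/lid.png",np.hstack(out)[...,::-1]); print(r.get_obs()["eef_pos"])
E
```

```text
1336 [-0.0008 -0.0025  0.1274]
1358 [ 0.0832 -0.2102  0.1234]
[0.47019369 0.08177701 0.23739777]
```

View pics/lid.png

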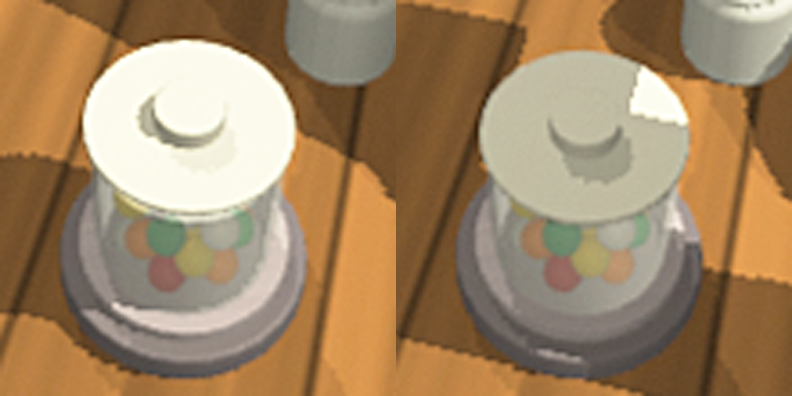

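The crop shows the lid before (left) and after (right). It now sits lower on the tub. I'll check the tilt fit, because gripper points may have leaked in.

```bash
python3 - <<'E'
from h import *
for n in("side","scene"):
    p,d=viewer.capture(n); g=np.load(n+".npz")
    for D in(g["d"],d):
        Q=cloud(n,D); R=np.hypot(Q[...,0]-.4705,Q[...,1]-.182)
        m=(R<.046)&(R>.028)&(Q[...,2]>.108)&(Q[...,2]<.135)
        q=Q[m]; A=np.c_[q[:,0]-.4705,q[:,1]-.182,np.ones(len(q))]; print(n,len(q),np.linalg.lstsq(A,q[:,2],rcond=None)[0].round(4),np.median(q[:,2]).round(4),end=' ')
        m=(R<.013)&(Q[...,2]>.12)&(Q[...,2]<.15); print("boss",np.median(Q[m][:,2]).round(4))
o=r.get_obs()
p,d=viewer.capture("wrist"); np.savez("w2",p=p,d=d,e=o["eef_pos"],t=o["tool_rot"]); cv2.imwrite("pics/w2.png",p[...,::-1])
E
```

```text
side 1034 [-0.0025  0.0035  0.1275] 0.1275 boss 0.1394
side 1040 [ 0.     -0.0005  0.1195] 0.1195 boss 0.1316
scene 412 [-0.0188  0.0098  0.1309] 0.1312 boss 0.1436
scene 421 [ 0.0013 -0.002   0.1234] 0.1235 boss 0.1354
```

The lid is seated: it dropped 8 mm and the tilt is 0. Now to the lever.

send_rows:
  steps: [11.3,-27,0,0,1,11.3,-27,0,0,1,11.3,-27,0,0,1,11.3,-27,0,0,1,11.3,-27,0,0,1,11.3,-27,0,0,1,11.3,-27,0,0,1,11.3,-27,0,0,1,11.3,-27,0,0,1]

```text
time: 6.55
eef_pos: [0.5833, -0.1865, 0.2377]
tool_rot: [3.141, -0.001, 2.659]
force: [0.4, 0.9, 0.1]
grip_width: -0.0002
grip_force: 0.0
```

```bash
python3 - <<'E'
from h import *
o=r.get_obs(); print(o["eef_pos"],o["tool_rot"])
p,d=viewer.capture("wrist"); np.savez("w3",p=p,d=d,e=o["eef_pos"],t=o["tool_rot"]); cv2.imwrite("pics/w3.png",p[...,::-1])
E
```

```text
[ 0.58327607 -0.18648005  0.23766046] [ 3.14138454e+00 -6.66484892e-04  2.65851687e+00]
```

View pics/w3.png

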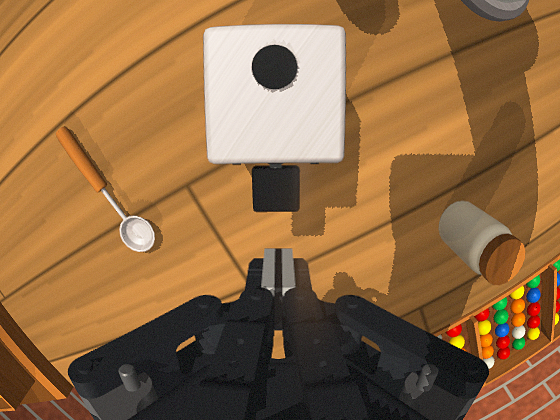

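The wrist view shows the tab spanning u 253–299 with its free end at v≈211, and the pump's top front edge at v≈162, square to the tool.

```bash
python3 - <<'E'
from h import *
f=np.load("w3.npz"); e=f["e"]; x=np.array([np.cos(-.482),np.sin(-.482)]); y=np.array([-x[1],x[0]])
L,Rr=wplane(f,253,211,.112),wplane(f,299,211,.112)
en=((L+Rr)/2)[:2]; t=en-x*.018; print("width",np.linalg.norm(L-Rr),"end",en,"lever_top",t,"edge yaw",np.degrees(np.arctan2(*(L-Rr)[1::-1])))
a,b=wplane(f,207,161,.125),wplane(f,343,161,.125); m=((a+b)/2)[:2]; print("face w",np.linalg.norm(a-b),"top via face",m+x*.027)
print("shift cm from tcp",(t-e[:2])*100, "in tab axes",(t-e[:2])@x,(t-e[:2])@y)
E
```

```text
width 0.039189733209990196 end [ 0.59618533 -0.19504429] lever_top [ 0.58023607 -0.18670035] edge yaw -117.69077275045208
face w 0.10643424745018275 top via face [ 0.57873986 -0.18665327]
shift cm from tcp [-0.3040001  -0.02203042] in tab axes -0.0025915299101727345 -0.0016044041168430314
```

send_rows:
  steps: [-0.2,0.1,-4,0,1,-0.2,0.1,-8,0,1,-0.2,0.1,-10.5,0,1,-0.2,0.1,-11.2,0,1,-0.2,0.1,-11.6,0,1,-0.2,0.1,-12,0,1,-0.2,0.1,-12.4,0,1,-0.2,0.1,-12.7,0,1,-0.2,0.1,-12.7,0,1]

```text
time: 7.5
eef_pos: [0.5819, -0.187, 0.1119]
tool_rot: [3.141, 0.002, 2.657]
force: [0.7, 1.9, 2.2]
grip_width: 0.0
grip_force: 1.2
```

send_rows:
  steps: [0,0,-0.4,0,1,0,0,-0.8,0,1,0,0,-1.2,0,1,0,0,-1.6,0,1,0,0,-2.0,0,1,0,0,-2.4,0,1,0,0,-2.7,0,1,0,0,-3.0,0,1,0,0,-3.2,0,1,0,0,-3.2,0,1]

```text
time: 8.5
eef_pos: [0.582, -0.1872, 0.0793]
tool_rot: [3.141, 0.002, 2.657]
force: [0.3, 2.8, 7.0]
grip_width: -0.0
grip_force: 3.9
```

send_rows:
  steps: [0,0,-0.1,0,1,0,0,-0.2,0,1,0,0,-0.2,0,1]

```text
time: 8.8
eef_pos: [0.582, -0.1872, 0.0777]
tool_rot: [3.141, 0.002, 2.657]
force: [-0.6, 3.1, 9.3]
grip_width: 0.0001
grip_force: 5.0
```

send_rows:
  steps: [0,0,-0.05,0,1,0,0,-0.05,0,1,0,0,-0.05,0,1,0,0,-0.05,0,1]

```text
time: 9.2
eef_pos: [0.582, -0.1872, 0.0774]
tool_rot: [3.141, 0.002, 2.657]
force: [-0.0, 2.7, 10.5]
grip_width: -0.0
grip_force: 5.2
```

```bash
python3 - <<'E'
from h import *
p,d=viewer.capture("scene"); q,_=viewer.capture("side"); o=r.get_obs(); print(o["eef_pos"],o["force"])
a=cv2.resize(p[140:250,200:310],None,fx=3.6,fy=3.6,interpolation=cv2.INTER_CUBIC);b=cv2.resize(q[140:250,240:350],None,fx=3.6,fy=3.6,interpolation=cv2.INTER_CUBIC)
cv2.imwrite("pics/lev.png",np.hstack([a,b])[...,::-1])
E
```

```text
[ 0.58201509 -0.18724221  0.07736505] [-0.47352418  2.73472115  9.88624404]
```

View pics/lev.png

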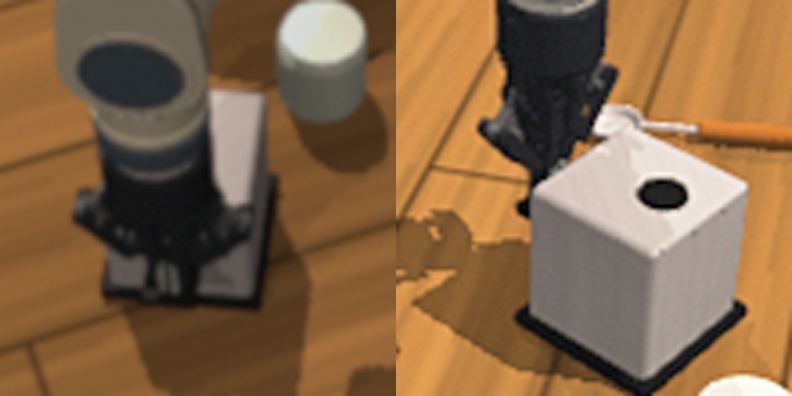

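The fingers hold the tab low on the pump face: lever about 42.6 mm at 10 N, which matches the third notch. The tin and scoop look untouched.

```bash
python3 -c "
from workcell import job
print(job.hand_in())"
```

```text
the job is handed in; nothing more can be done
None
```

The lid is snapped flush and level on the tub's rim, and the job was handed in with the fingertips holding the pump lever at its third notch (about 42.6 mm down, 10 N), with the jar, tin and scoop left alone.

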